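# Tare the balance and set a round flask in its cork ring

## Robot

A 7-joint arm with a two-finger parallel gripper is mounted at the origin on the work surface. World frame = base frame: x ahead of the robot, y to its left, z up, the work surface at z = 0. Lengths are in m, angles in rad, forces in N, time in s.
With the tool pointing down it reaches from about 0.425 to 0.8 m from the base axis. Payload 8.3 kg.
Tool frame: the origin (TCP) lies at the very end of the fingers, on their centre line; the grasp point (between the pads) lies behind it (manip.grip_point_offset is the z of the grasp point in the tool frame, in m); z points along the fingers, y is the line along which they close (so a half turn about z gives the same grasp; the last joint's range is limited). The gripper opens to 85 mm and grips with 20 to 120 N. Pads are 22 mm wide; open, the fingers measure 114 mm over their backs; the gripper's body (76 mm by 85 mm) begins 54 mm behind the grasp point. The pads swing forward as they close: fully open they stand 13 mm farther back than shut.
Start: joints at [1.233, 0.383, 0.016, 1.37, -0.006, 1.388, -0.046], TCP at [0.17, -0.602, 0.231] pointing down, gripper open.
Joint ranges: [-2.95, 2.95], [-0.25, 2.06], [-1.52, 1.56], [0.18, 2.33], [-1.44, 4.58], [0.02, 2.06], [-3.01, 3.01]. Speed limits (rad/s): [2.39, 2.39, 3.01, 3.01, 3.14, 3.14, 3.14].

## Interface

Orientations are given as a unit quaternion [w, x, y, z].
In Python, from station import manip, camrig, workorder, status gives the robot as it stands (manip), with the cameras (camrig), the job (workorder) and the readings (status).
- The arm moves only by the shell command python3 steer.py, which reads ROWS from standard input. ROWS is a JSON list of rows, 1 to 20 of them, each written [[rx, ry, rz], [dx, dy, dz], opening]: a rotation vector rx, ry, rz in shares of pi rad (1.0 is pi rad), then dx, dy, dz in shares of 750 mm (1.0 is 750 mm), then the finger opening in m; each row shifts and turns the commanded pose from where the row before left it, along the tool's axes as they then stand; what a row does not reach is not made up. A row lasts 1/12 s, in which the tool goes at most 0.0417 m and 0.125 rad, less where a joint would pass 70% of its speed; a pose out of reach is approached as far as the arm can. The fingers move at their own pace and stop on an object; the grip force is fixed at half the most. Time passes only in rows, so rows that do not move let the fingers close. It prints the time, the measured TCP pose, the force, the opening and the grip force at its end. Input that does not fit is refused with a message, and nothing moves.
- status.state(): the state, without advancing time (a new reading comes with each control period).
- camrig.capture(name): name is "side" or "top"; returns the picture (480x640x3 uint8, red, green, blue); there is no depth.
- camrig.calibration(name): a dict with "fx", "fy", "cx", "cy" (pixels), "k1" (the pictures are not rectified: a ray, as slopes to the right and down, at radius r is drawn at 1 + k1 r^2 times it, then the intrinsics apply), "view" (4x4, takes a point from world to camera coordinates). Camera axes: x right, y down, z forward; pixel columns grow to the right and rows downward; lengths in m; the calibration is good to about 2 mm. A picture is of the moment at which its call begins. calibration takes no time and is no camera call.
- workorder.job_done(): hands the job in; it is judged then, once.
The state is a dict: "clock": time; "joint_pos": joint angles; "qd": joint speeds; "effort": joint torques, N m; "ee_pos": TCP position; "orientation": TCP orientation; "ft_force": force on the tool from outside, world axes, zero at the start; "wrist_torque": the same for the moment, N m; "opening": finger opening in m; "grip_force": force on a finger pad.
Only numpy, scipy, OpenCV 4.12 (cv2) and the standard library are available. Lean on these libraries where they do the work, as an engineer would, in place of code of your own. Each camera call takes 0.05 s, during which the arm holds its last target. There are 200 camera calls.

## Task

Get the round-bottomed flask ready to be weighed: lay the cork ring flat on the middle of the balance pan, let go of it and press the balance's tare key fully down with only the ring on the pan. Then take the flask from its drying rest and set it gently in the cork ring so that it sits centred and upright, standing by itself, mouth up. Do not drop the flask or press it hard into the ring, and leave all the other things where they stand.

Things in the scene. Friction and masses are not known exactly. Their poses are not given: they have to be found in the camera images.
- flask: Empty round-bottomed glass flask, about 75 g: bulb 64 mm in diameter, straight neck 22 mm in diameter (24 mm bead on the top 4 mm). Origin: bulb's centre; +z along the neck out of the mouth. Bottom at z = -32 mm, neck free of the bulb from 32 mm, mouth at 100 mm. Starts in the rest, neck 30 degrees from vertical. It does not right itself: in a ring, friction keeps the lean at which it is let go.
- rest: Fixed white drying rest holding the flask, left or right of the balance. Base 130 x 80 x 8 mm, seat ring under the bulb (56 mm wide, top 26 mm above the table) and a wire fork under the neck, 55 to 61 mm from the bulb's centre, its tines 15 mm to either side: the neck is free from 62 mm out. Origin on the table below the bulb's centre; +z up; the neck leans to -x, y is level across it.
- ring: Loose cork ring, 30 g, 62 mm outside diameter, 42 mm hole right through, 25 mm tall. Starts flat on the table, on the side of the balance where the rest is not. Origin at the centre of its underside, +z up. The flask's bulb seated in it has its centre 24 mm above the ring's top, that is 49 mm above this origin.
- ring_top (a point): Centre of the cork ring's top, 25 mm above its underside.
- balance: Fixed white laboratory balance, 270 mm deep, 190 mm wide, its casing 52 mm tall; front (key and display) to -x. Origin on the table below the casing's centre, +z up.
- pan (a point): Centre of the top face of the balance's round flat steel pan, 124 mm in diameter; 68 mm above the table, 45 mm behind (+x) the balance's centre. Axes as the balance's.
- tare_top (a point): Centre of the top of the tare key when up: a round push key 28 mm in diameter in the middle of the balance's front deck (two small flat discs beside it are only printed on), pressed straight down.
- tare (a joint): Travel of the tare key in m: 0 up, 0.006 fully down; sprung back, fully down takes 4 N.
- dropper_a: Bystander, to be left alone: small amber dropper bottle (28 mm wide, 72 mm tall, black cap), stands on the far side of the drying rest. Origin at the centre of its underside.
- dropper_b: Bystander, to be left alone: small amber dropper bottle like the other one, starts on the far side of the cork ring. Origin at the centre of its underside.
- dropper_c: Bystander, to be left alone: small white dropper bottle (32 mm wide, 74 mm tall), in front of the balance, to the left. Origin at the centre of its underside.
- jar: Bystander, to be left alone: white lidded jar, 60 mm wide, 75 mm tall, on the left. Origin at the centre of its underside.
- beaker: Bystander, to be left alone: glass beaker, 66 mm wide, 85 mm tall, on the right. Origin at the centre of its underside.

How it is judged:
On the way, in this order (a step that is already met when the one before it is completed fails the run):
1. the cork ring lies flat on the middle of the pan (within 15 mm), released (horizontal distance between ring_top and pan below 0.015 m and z of ring in the frame of pan between -0.004 and 0.004 m and angle between ring's own z axis and vertical below 0.06 rad and contact force between the fingers and ring below 0.05 N), for 0.2 s.
2. the tare key is pressed down (at least 4.5 of 6 mm) with the released ring on the pan and the flask not on it (all of step 1 and horizontal distance between flask and pan above 0.09 m and value of joint tare above 0.0045 m), for 0.05 s.
At the end, for the whole second after the job is handed in: The cork ring lies flat on the pan, its centre within 15 mm of the pan's; the flask's bulb is seated in the ring (centre within 5 mm of the ring's axis and 45 to 52.5 mm above its underside), its neck up and within 0.12 rad (7 degrees) of vertical; the flask is at rest and the tare key is up again (horizontal distance between ring_top and pan below 0.015 m and z of ring in the frame of pan between -0.004 and 0.004 m and angle between ring's own z axis and vertical below 0.06 rad and horizontal distance between flask and ring_top below 0.005 m and z of flask in the frame of ring between 0.045 and 0.0525 m and z of flask in the frame of pan above 0.04 m and angle between flask's own z axis and vertical below 0.12 rad and linear speed of flask below 0.02 m/s and angular speed of flask below 0.2 rad/s and value of joint tare below 0.002 m); the robot touches nothing.
It fails at once if the flask is dropped or pressed into the ring with more than 20 N (contact force between flask and ring above 20 N).
It fails at once if the flask falls on the table (its bulb's centre below 42 mm) (height (world z) of flask below 0.042 m).
It fails at once if a bystander is pushed more than 30 mm or knocked over (distance of any of dropper_a, dropper_b, dropper_c, jar, beaker from where it was at the start of the episode above 0.03 m or angle between any of dropper_a, dropper_b, dropper_c, jar, beaker's own z axis and vertical above 0.5 rad).
It also fails if it takes over 64 s, if anything falls off the work surface, if the arm or the gripper's body presses on something with over 40 N, if the wrist force passes 120 N, or if a joint passes its speed limit or range.

## Working session

There is one attempt and no reset: what is moved stays moved. The work goes in short steps, Python scripts to look and compute and a shell command to move; the robot and the scene stay as the last step left them, time stands still between calls to the robot, and variables do not carry over. Pictures are saved under pics/ and viewed, at most 10 in all, crops included, and the job is handed in when it is done.

```bash
ls; mkdir -p pics
python3 - <<'E'
from station import manip, camrig, workorder, status
import cv2,numpy as np
np.set_printoptions(precision=4,suppress=True)
print(status.state()); print(manip.grip_point_offset)
for n in("side","top"):
    im=camrig.capture(n); cv2.imwrite(f"pics/{n}0.png",im[...,::-1]); print(n,camrig.calibration(n))
E
```

```text
pics
station.py
steer.py
{'clock': 0.0, 'joint_pos': array([ 1.2331,  0.3842,  0.0164,  1.3712, -0.0063,  1.3882, -0.0465]), 'qd': array([ 0.0025,  0.0024, -0.0013,  0.0006,  0.0005, -0.0003, -0.001 ]), 'effort': array([  0.0004, -62.7589,   0.8446, -37.1821,   0.0165,   0.0141,
        -0.0001]), 'ee_pos': array([ 0.1695, -0.601 ,  0.2303]), 'orientation': array([-0.001 ,  0.9906,  0.137 , -0.0002]), 'ft_force': array([ 0.0814, -0.17  ,  0.8243]), 'wrist_torque': array([0.001 , 0.0143, 0.0205]), 'grip_force': 0.0, 'opening': 0.08537201537256173}
-0.0187
side {'fx': 531.4092810217456, 'fy': 531.4092810217456, 'cx': 320.89712078871105, 'cy': 235.10140001337365, 'k1': -0.035423557756414634, 'view': array([[ 0.9857, -0.1671,  0.0193, -0.5287],
       [-0.0811, -0.5724, -0.816 ,  0.0827],
       [ 0.1474,  0.8028, -0.5778,  1.437 ],
       [ 0.    ,  0.    ,  0.    ,  1.    ]])}
top {'fx': 583.6302530857565, 'fy': 583.6302530857565, 'cx': 323.0449555089228, 'cy': 235.71605639506615, 'k1': -0.15331542045663324, 'view': array([[-0.0256, -0.9995, -0.0185,  0.0302],
       [-0.988 ,  0.0281, -0.1517,  0.5603],
       [ 0.1522,  0.0144, -0.9882,  1.5378],
       [ 0.    ,  0.    ,  0.    ,  1.    ]])}
```

View pics/side0.png

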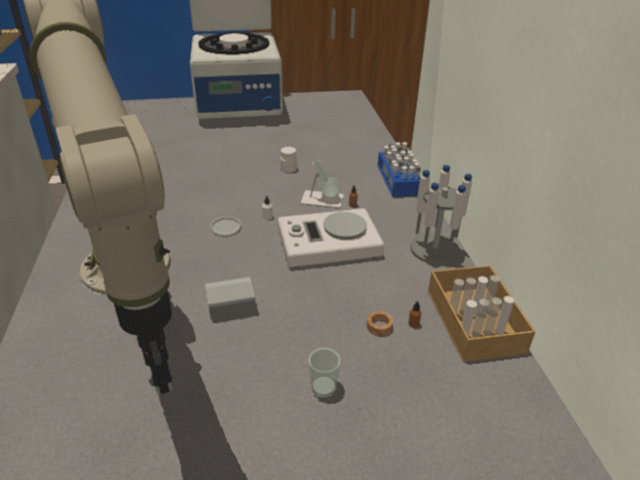

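View pics/top0.png

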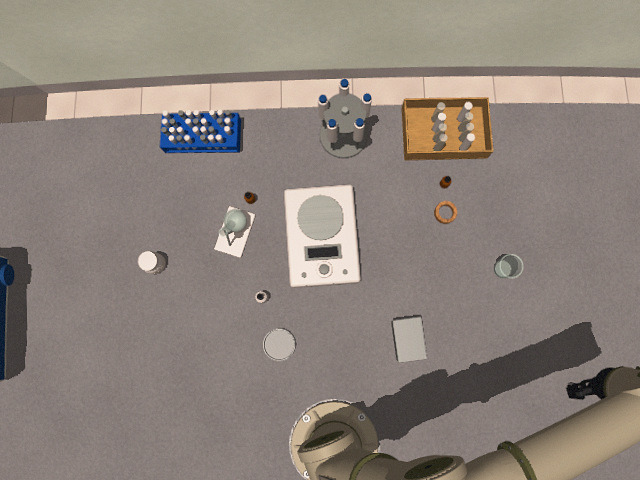

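The side view shows the ring at about (380,323), the pan at (346,225), the key at (296,229) and the flask at (328,182). In the top view they are at (446,212), (321,217), (324,269) and (235,220). Next I'll enlarge these.

Run:
```python
import cv2,numpy as np
def mont(f,boxes,out):
    im=cv2.imread(f);t=[]
    for x,y in boxes:
        c=cv2.resize(im[y:y+60,x:x+80],(400,300),interpolation=cv2.INTER_CUBIC)
        for i in range(0,80,10):
            cv2.line(c,(i*5,0),(i*5,6),(0,255,255),1); cv2.putText(c,str(x+i),(i*5,16),0,.33,(0,255,255),1)
        for j in range(10,60,10):
            cv2.line(c,(0,j*5),(6,j*5),(0,255,255),1); cv2.putText(c,str(y+j),(8,j*5+4),0,.33,(0,255,255),1)
        t.append(c)
    cv2.imwrite(out,np.vstack([np.hstack(t[:2]),np.hstack(t[2:])]))
mont("pics/top0.png",[(405,170),(200,200),(282,185),(285,240)],"pics/topm.png")
mont("pics/side0.png",[(350,290),(290,155),(310,200),(270,205)],"pics/sidem.png")
```

```text
(no output)
```

View pics/topm.png

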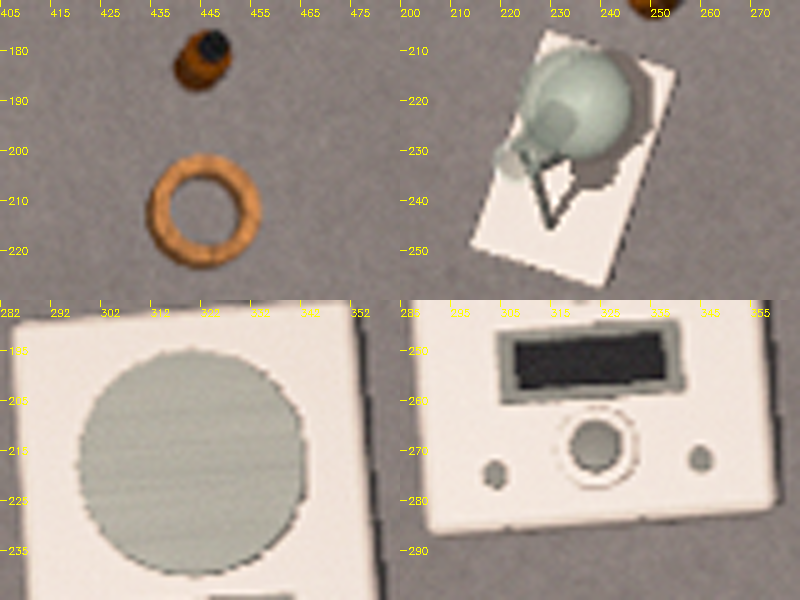

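View pics/sidem.png

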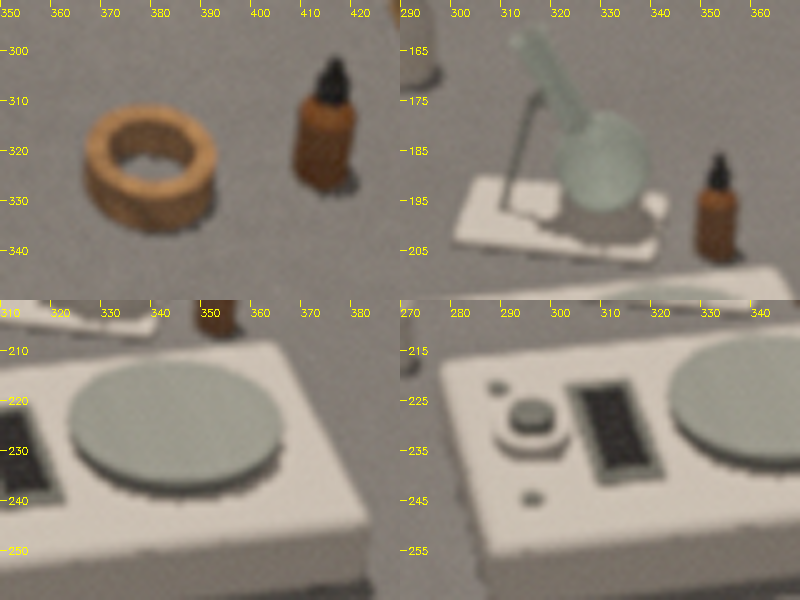

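Pixel positions from the enlarged crops:

| Point | Top view | Side view |
|---|---|---|
| Ring top centre | (445.9,212) | (380.3,320.1) |
| Pan | (320.5,217.5) | (345.2,224.7) |
| Key | (324.2,269) | (296.4,228) |
| Bulb | (235.6,221) | (330.4,187) |
| Mouth | (222.8,232.6) | (314.6,163) |

The rest's base corners are visible in the top view. Next I'll triangulate these points.

```bash
cat > h.py <<'E'
from station import manip, camrig, workorder, status
import cv2,numpy as np
from scipy.spatial.transform import Rotation as R
np.set_printoptions(precision=4,suppress=True)
def ray(n,uv):
    c=camrig.calibration(n);d=np.array([(uv[0]-c['cx'])/c['fx'],(uv[1]-c['cy'])/c['fy']])
    s=d.copy()
    for _ in range(30): s=d/(1+c['k1']*(s@s))
    V=np.array(c['view']);Rm=V[:3,:3]
    v=Rm.T@np.r_[s,1]; return -Rm.T@V[:3,3],v/np.linalg.norm(v)
def tri(t,s):
    A=np.zeros((3,3));b=np.zeros(3);rs=[ray("top",t),ray("side",s)]
    for o,d in rs: P=np.eye(3)-np.outer(d,d);A+=P;b+=P@o
    x=np.linalg.solve(A,b);return x,max(np.linalg.norm(np.cross(x-o,d)) for o,d in rs)
def at(n,uv,z):
    o,d=ray(n,uv);return o+d*(z-o[2])/d[2]
def proj(n,X):
    c=camrig.calibration(n);p=np.array(c['view'])@np.r_[X,1];s=p[:2]/p[2];s=s*(1+c['k1']*(s@s))
    return np.array([c['fx']*s[0]+c['cx'],c['fy']*s[1]+c['cy']])
def tool():
    s=status.state();q=s['orientation'];return s['ee_pos'],R.from_quat([q[1],q[2],q[3],q[0]])
def go(target,Rt=None):
    "shift in tool axes and rotvec to the target"
    p,r=tool();print('p',p,'d_tool',r.inv().apply(np.array(target)-p))
    if Rt is not None: print('rot',(r.inv()*Rt).as_rotvec(),'d after turn',Rt.inv().apply(np.array(target)-p))
E
python3 - <<'E'
from h import *
for k,t,s,z in [('ring',(445.9,212),(380.3,320.1),.025),('pan',(320.5,217.5),(345.2,224.7),.068),('key',(324.2,269),(296.4,228),.06),('bulb',(235.6,221),(330.4,187),.05),('mouth',(222.8,232.6),(314.6,163),.137)]:
    print(k,*tri(t,s),at('top',t,z),at('side',s,z))
T=lambda x,y:at('top',(200+(x-400)/5,200+y/5),.008)
c=[T(547,30),T(677,72),T(604,288),T(471,244)];print(np.array(c),np.mean(c,0))
a=(c[3]+c[2]-c[0]-c[1])/2;print(a,np.degrees(np.arctan2(a[1],a[0])))
B=lambda x,y:at('top',(282+x/5,185+(y-300)/5),.052)
p,q=B(12,322),B(352,302);print('bal back',p,q,q-p)
f=[at('top',(285+(430-400)/5,240+(533-300)/5),.052),at('top',(285+(776-400)/5,240+(506-300)/5),.052)];print(f,f[1]-f[0])
print('dropB',at('top',(449,179),.07), at('side',(417,304),.07),'dropA',at('top',(250,198),.04))
E
```

```text
ring [ 0.6218 -0.3268  0.0227] 0.0009987957695242967 [ 0.6203 -0.3261  0.025 ] [ 0.622 -0.329  0.025]
pan [0.608  0.0203 0.0628] 0.00044922486277482453 [0.6066 0.0202 0.068 ] [0.6067 0.0129 0.068 ]
key [0.468  0.0139 0.0693] 0.0002095715569697689 [0.4687 0.014  0.06  ] [0.4699 0.0273 0.06  ]
bulb [0.6077 0.2516 0.0528] 0.0010683372577602948 [0.6071 0.2521 0.05  ] [0.6098 0.2565 0.05  ]
mouth [0.5613 0.2719 0.1317] 0.0014025714343513394 [0.5618 0.2708 0.137 ] [0.5582 0.2616 0.137 ]
[[0.6583 0.2767 0.008 ]
 [0.632  0.2032 0.008 ]
 [0.5114 0.2449 0.008 ]
 [0.538  0.3195 0.008 ]] [0.5849 0.2611 0.008 ]
[-0.1204  0.0423  0.    ] 160.65400060998206
bal back [0.6906 0.1173 0.052 ] [ 0.6962 -0.0688  0.052 ] [ 0.0056 -0.1861  0.    ]
[array([0.4248, 0.1038, 0.052 ]), array([ 0.4342, -0.0808,  0.052 ])] [ 0.0094 -0.1846  0.    ]
dropB [ 0.7028 -0.3312  0.07  ] [ 0.7046 -0.3345  0.07  ] dropA [0.6722 0.2137 0.04  ]
```

The triangulated heights agree with the given sizes to within a few mm, and the two pan estimates agree: (0.607,0.020). First I'll work out the move to the ring, with the fingers closing along world y so they stay clear of dropper_b.

```bash
python3 -c "
from h import *
D=R.from_rotvec([np.pi,0,0]); go([.6215,-.327,.12],D)"
```

```text
p [ 0.1695 -0.6011  0.2304] d_tool [ 0.5094 -0.1409  0.1106]
rot [-0.0017  0.0003  0.2749] d after turn [ 0.452  -0.2741  0.1104]
```

The manual's scale: shifts go in shares of 750 mm and turns go in shares of pi rad. Converting my numbers, 0.03013 m / 0.75 = 0.0402, -0.01827 m / 0.75 = -0.0244, 0.0916 rad / 3.1416 = 0.0292.

```bash
echo '[[[0,0,0.0292],[0,0,0],0.085],[[0,0,0.0292],[0,0,0],0.085],[[0,0,0.0292],[0,0,0],0.085],[[0,0,0],[0.0402,-0.0244,0.0098],0.085],[[0,0,0],[0.0402,-0.0244,0.0098],0.085],[[0,0,0],[0.0402,-0.0244,0.0098],0.085],[[0,0,0],[0.0402,-0.0244,0.0098],0.085],[[0,0,0],[0.0402,-0.0244,0.0098],0.085],[[0,0,0],[0.0402,-0.0244,0.0098],0.085],[[0,0,0],[0.0402,-0.0244,0.0098],0.085],[[0,0,0],[0.0402,-0.0244,0.0098],0.085],[[0,0,0],[0.0402,-0.0244,0.0098],0.085],[[0,0,0],[0.0402,-0.0244,0.0098],0.085],[[0,0,0],[0.0402,-0.0244,0.0098],0.085],[[0,0,0],[0.0402,-0.0244,0.0098],0.085],[[0,0,0],[0.0402,-0.0244,0.0098],0.085],[[0,0,0],[0.0402,-0.0244,0.0098],0.085],[[0,0,0],[0.0402,-0.0244,0.0098],0.085]]' | python3 steer.py; python3 -c "
from h import *
D=R.from_rotvec([np.pi,0,0]); go([.6215,-.327,.003],D)"
```

```text
clock: 1.6
ee_pos: [0.6226, -0.3263, 0.1199]
orientation: [-0.0, 1.0, -0.0, -0.0]
ft_force: [0.6, -0.4, 0.9]
opening: 0.0848
grip_force: 0.0
p [ 0.6226 -0.3263  0.1199] d_tool [-0.001   0.0008  0.1169]
rot [-0.0004  0.0009 -0.0001] d after turn [-0.0011  0.0007  0.1169]
```

To row units: 0.03 m / 0.75 = 0.04, 0.017 m / 0.75 = 0.0227.

```bash
echo '[[[0,0,0],[-0.0013,0.0009,0.04],0.085],[[0,0,0],[0,0,0.04],0.085],[[0,0,0],[0,0,0.04],0.085],[[0,0,0],[0,0,0.0227],0.085],[[0,0,0],[0,0,0.0133],0.085],[[0,0,0],[0,0,0],0.085],[[0,0,0],[0,0,0],0.05],[[0,0,0],[0,0,0],0.05],[[0,0,0],[0,0,0],0.05],[[0,0,0],[0,0,0],0.05],[[0,0,0],[0,0,0],0.05],[[0,0,0],[0,0,0],0.05]]' | python3 steer.py
```

```text
clock: 2.6
ee_pos: [0.6222, -0.329, 0.0067]
orientation: [0.001, 1.0, -0.0, 0.002]
ft_force: [0.2, -1.7, 6.0]
opening: 0.0603
grip_force: 65.1
```

To row units: -0.04 m / 0.75 = -0.0533, -0.02 m / 0.75 = -0.0267.

```bash
echo '[[[0,0,0],[0,0,-0.0267],0.05],[[0,0,0],[0,0,-0.0533],0.05],[[0,0,0],[0,0,-0.0533],0.05],[[0,0,0],[0,0,-0.04],0.05],[[0,0,0],[-0.002,-0.0467,0],0.05],[[0,0,0],[-0.002,-0.0467,0],0.05],[[0,0,0],[-0.002,-0.0467,0],0.05],[[0,0,0],[-0.002,-0.0467,0],0.05],[[0,0,0],[-0.002,-0.0467,0],0.05],[[0,0,0],[-0.002,-0.0467,0],0.05],[[0,0,0],[-0.002,-0.0467,0],0.05],[[0,0,0],[-0.002,-0.0467,0],0.05],[[0,0,0],[-0.002,-0.0467,0],0.05],[[0,0,0],[-0.002,-0.044,0],0.05],[[0,0,0],[0,0,0],0.05]]' | python3 steer.py
python3 - <<'E'
from h import *
go([.607,.02,.08],R.from_rotvec([np.pi,0,0]))
a=camrig.capture("top")[170:290,240:400,::-1];b=camrig.capture("side")[150:270,270:430,::-1]
cv2.imwrite("pics/m2.png",np.hstack([cv2.resize(i,(400,300),interpolation=2) for i in(a,b)]))
E
```

```text
clock: 3.85
ee_pos: [0.605, 0.0303, 0.1353]
orientation: [-0.003, 1.0, 0.006, 0.001]
ft_force: [0.2, 1.3, -0.4]
opening: 0.0598
grip_force: 64.8
p [0.605  0.0303 0.1353] d_tool [0.0018 0.0106 0.0553]
rot [-0.0052 -0.0017  0.0112] d after turn [0.002  0.0103 0.0553]
```

View pics/m2.png

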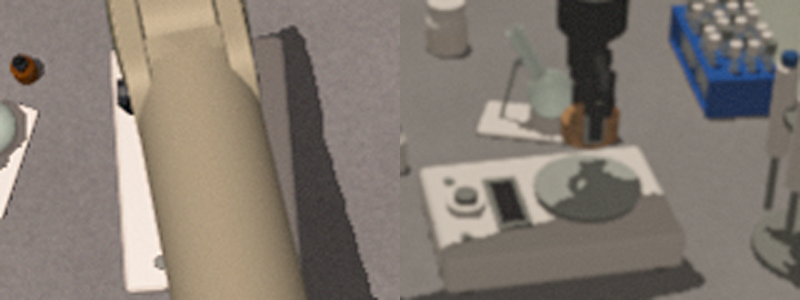

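The ring is held level at about (346,200) in the side view. The arm hides it in the top view. Next I'll correct the position and lower it.

To row units: 0.02 m / 0.75 = 0.0267, 0.005 m / 0.75 = 0.0067, 0.01 rad / 3.1416 = 0.0032.

```bash
echo '[[[0,0,0.0032],[0,0,0.0267],0.05],[[0,0,0],[0.0013,0.0067,0.0267],0.05],[[0,0,0],[0,0,0],0.05]]' | python3 steer.py
python3 - <<'E'
from h import *
go([.607,.02,.078],R.from_rotvec([np.pi,0,0]))
E
```

```text
clock: 4.2
ee_pos: [0.6045, 0.0116, 0.0905]
orientation: [0.001, 1.0, -0.007, -0.003]
ft_force: [-0.1, -1.5, -1.3]
opening: 0.0599
grip_force: 64.8
p [0.6045 0.0116 0.0905] d_tool [ 0.0025 -0.0085  0.0125]
rot [ 0.0019  0.0052 -0.0132] d after turn [ 0.0025 -0.0084  0.0125]
```

```bash
echo '[[[0,0,0],[0,0,0],0.05],[[0,0,0],[0,0,0],0.05],[[0,0,0],[0,0,0],0.05],[[0,0,0],[0,0,0],0.05]]' | python3 steer.py
python3 - <<'E'
from h import *
go([.607,.02,.078],R.from_rotvec([np.pi,0,0]))
E
```

```text
clock: 4.53
ee_pos: [0.6073, 0.0149, 0.0954]
orientation: [-0.0, 1.0, -0.005, 0.001]
ft_force: [-0.4, -0.1, -0.5]
opening: 0.0596
grip_force: 64.8
p [0.6073 0.0149 0.0954] d_tool [-0.0004 -0.0051  0.0174]
rot [-0.0002 -0.0022 -0.01  ] d after turn [-0.0003 -0.0051  0.0174]
```

Stopping from speed makes the arm overshoot, and it settles after about 4 rows. I'll lower gently from here.

To row units: 0.006 m / 0.75 = 0.008, 0.004 m / 0.75 = 0.0053, -0.01 rad / 3.1416 = -0.0032.

```bash
echo '[[[0,0,-0.0032],[0,-0.0033,0.008],0.05],[[0,0,0],[0,-0.0035,0.008],0.05],[[0,0,0],[0,0,0.0053],0.05],[[0,0,0],[0,0,0.0027],0.05],[[0,0,0],[0,0,0],0.05],[[0,0,0],[0,0,0],0.05],[[0,0,0],[0,0,0],0.05]]' | python3 steer.py;echo '[[[0,0,0],[0,0,0.0013],0.05],[[0,0,0],[0,0,0.0013],0.05],[[0,0,0],[0,0,0],0.05],[[0,0,0],[0,0,0],0.05]]' | python3 steer.py
```

```text
clock: 5.12
ee_pos: [0.6066, 0.0198, 0.076]
orientation: [0.0, 1.0, -0.0, 0.0]
ft_force: [0.2, 0.2, 0.3]
opening: 0.0602
grip_force: 64.8
clock: 5.45
ee_pos: [0.6068, 0.0198, 0.0747]
orientation: [0.0, 1.0, -0.0, 0.0]
ft_force: [-2.8, -0.6, 4.7]
opening: 0.0599
grip_force: 65.4
```

Contact came at TCP z = 0.0747, as predicted. I'll release, rise, and look.

```bash
echo '[[[0,0,0],[0,0,0],0.085],[[0,0,0],[0,0,0],0.085],[[0,0,0],[0,0,0],0.085],[[0,0,0],[0,0,0],0.085],[[0,0,0],[0,0,0],0.085],[[0,0,0],[0,0,-0.0133],0.085],[[0,0,0],[0,0,-0.04],0.085],[[0,0,0],[0,0,-0.0467],0.085],[[0,0,0],[0,0,-0.04],0.085],[[0,0,0],[-0.0467,0,0],0.085],[[0,0,0],[-0.0467,0,0],0.0],[[0,0,0],[-0.0467,0,0],0],[[0,0,0],[-0.0453,-0.0067,0],0],[[0,0,0],[0,0,0],0],[[0,0,0],[0,0,0],0],[[0,0,0],[0,0,0],0],[[0,0,0],[0,0,0],0],[[0,0,0],[0,0,0],0]]' | python3 steer.py
python3 - <<'E'
from h import *
go([.4687,.0142,.075],R.from_rotvec([np.pi,0,0]))
a=camrig.capture("top")[170:290,240:400,::-1];b=camrig.capture("side")[150:270,270:430,::-1]
cv2.imwrite("pics/m3.png",np.hstack([cv2.resize(i,(400,300),interpolation=2) for i in(a,b)]))
E
```

```text
clock: 6.95
ee_pos: [0.4686, 0.0249, 0.1792]
orientation: [-0.0, 1.0, -0.0, 0.0]
ft_force: [0.3, 0.3, -0.1]
opening: -0.0004
grip_force: 0.0
p [0.4686 0.0249 0.1792] d_tool [0.0001 0.0108 0.1042]
rot [-0.0004 -0.0006 -0.0002] d after turn [0.0001 0.0107 0.1042]
```

View pics/m3.png

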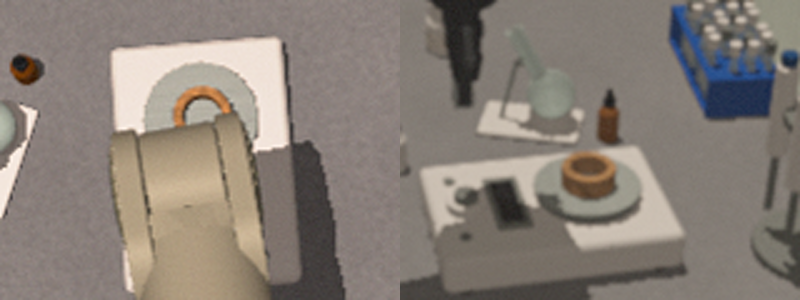

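The ring stands flat in the middle of the pan, at about (589,175) in the crop with the pan at (588,187). Now the key.

To row units: 0.03 m / 0.75 = 0.04, 0.025 m / 0.75 = 0.0333.

```bash
echo '[[[0,0,0],[0,0.0072,0.04],0],[[0,0,0],[0,0.0072,0.04],0],[[0,0,0],[0,0,0.0333],0],[[0,0,0],[0,0,0.016],0],[[0,0,0],[0,0,0.0067],0],[[0,0,0],[0,0,0],0],[[0,0,0],[0,0,0],0],[[0,0,0],[0,0,0],0],[[0,0,0],[0,0,0],0]]' | python3 steer.py; echo '[[[0,0,0],[0,0,0.0053],0],[[0,0,0],[0,0,0.0053],0],[[0,0,0],[0,0,0],0],[[0,0,0],[0,0,0],0],[[0,0,0],[0,0,0],0]]' | python3 steer.py
```

```text
clock: 7.8
ee_pos: [0.4685, 0.0143, 0.0781]
orientation: [-0.0, 1.0, 0.0, 0.001]
ft_force: [0.7, 0.2, 0.2]
opening: -0.0001
grip_force: 0.0
clock: 8.22
ee_pos: [0.4683, 0.0142, 0.0694]
orientation: [-0.0, 1.0, 0.0, 0.001]
ft_force: [2.3, 0.4, 2.4]
opening: 0.0002
grip_force: 1.6
```

To row units: 0.002 m / 0.75 = 0.0027.

```bash
for i in 1 2; do echo '[[[0,0,0],[0,0,0.0027],0],[[0,0,0],[0,0,0],0],[[0,0,0],[0,0,0],0]]' | python3 steer.py | grep -E 'ee_pos|ft|grip'; done
```

```text
ee_pos: [0.4683, 0.0142, 0.068]
ft_force: [-0.4, -0.0, 11.5]
grip_force: 5.9
ee_pos: [0.4685, 0.0142, 0.0675]
ft_force: [-8.7, -1.4, 31.0]
grip_force: 15.6
```

The key bottomed out at TCP z ≈ 0.0675 after about 6 mm of travel, and the force rose sharply there, so it is fully down. Now I'll lift and turn towards the flask's neck.

To row units: -0.04 m / 0.75 = -0.0533, -0.02 m / 0.75 = -0.0267.

```bash
echo '[[[0,0,0],[0,0,-0.0267],0],[[0,0,0],[0,0,-0.0533],0],[[0,0,0],[0,0,-0.0533],0],[[0,0,0],[0,0,-0.0533],0],[[0,0,0],[0,-0.0267,-0.04],0.06],[[0,0,0],[0.0133,-0.048,0],0.06],[[0,0,0],[0.0133,-0.048,0],0.06],[[0,0,0],[0.0133,-0.048,0],0.06],[[0,0,0],[0.0133,-0.048,0],0.06],[[0,0,0],[0.0133,-0.048,0],0.06],[[0,0,0],[0,-0.0267,0],0.06],[[0,0,0],[0,0,0],0.06],[[0,0,0],[0,0,0],0.06],[[0,0,0],[0,0,0],0.06]]' | python3 steer.py
cat >> h.py <<'E'
bulb=np.array([.608,.2525,.05]);th=np.radians(160.65)
n=np.array([.5*np.cos(th),.5*np.sin(th),np.cos(np.pi/6)])
yt=-np.array([-np.sin(th-np.pi),np.cos(th-np.pi),0]);G=R.from_matrix(np.c_[np.cross(yt,-n),yt,-n])
E
python3 - <<'E'
from h import *
go(bulb+.15*n,G)
E
```

```text
clock: 9.88
ee_pos: [0.5172, 0.2329, 0.2341]
orientation: [0.001, 1.0, -0.0, -0.001]
ft_force: [-0.6, -0.9, -0.1]
opening: 0.0602
grip_force: 0.0
p [0.5172 0.2329 0.2341] d_tool [ 0.0201 -0.0445  0.0541]
rot [-0.0866  0.5199  0.3298] d after turn [-0.0235 -0.0485  0.049 ]
```

To row units: -0.0125 m / 0.75 = -0.0167, -0.012 m / 0.75 = -0.016, 0.0867 rad / 3.1416 = 0.0276.

```bash
echo '[[[-0.0046,0.0276,0.0175],[0,0,0],0.06],[[-0.0046,0.0276,0.0175],[0,0,0],0.06],[[-0.0046,0.0276,0.0175],[0,0,0],0.06],[[-0.0046,0.0276,0.0175],[0,0,0],0.06],[[-0.0046,0.0276,0.0175],[0,0,0],0.06],[[-0.0046,0.0275,0.0174],[0,0,0],0.06],[[0,0,0],[-0.008,-0.016,0],0.06],[[0,0,0],[-0.008,-0.016,0],0.06],[[0,0,0],[-0.008,-0.016,0],0.06],[[0,0,0],[-0.0073,-0.0167,0],0.06],[[0,0,0],[0,0,0],0.06],[[0,0,0],[0,0,0],0.06],[[0,0,0],[0,0,0],0.06],[[0,0,0],[0,0,0],0.06]]' | python3 steer.py
python3 - <<'E'
from h import *
go(bulb+.15*n,G)
p,r=tool();t=p+.03*r.as_matrix()[:,2]
out=[]
for k,(x,y) in [("top",(200,180)),("side",(280,140))]:
    im=camrig.capture(k)[...,::-1].copy();c=cv2.resize(im[y:y+75,x:x+50*2],(800,600),interpolation=2)
    out.append(c)
    cv2.imwrite(f"pics/{k}4.png",im)
    print(k,'bulb',proj(k,bulb),'mouth',proj(k,bulb+.1*n),'tcp',proj(k,p))
cv2.imwrite("pics/m4.png",np.vstack([cv2.resize(o[:,:],(480,300)) for o in out]))
cv2.imwrite("pics/m4.png",np.hstack([cv2.resize(o,(400,300)) for o in out]))
E
```

```text
clock: 11.05
ee_pos: [0.5154, 0.2757, 0.2249]
orientation: [0.043, 0.952, -0.163, 0.255]
ft_force: [-0.2, 0.0, 0.5]
opening: 0.0597
grip_force: 0.0
p [0.5154 0.2757 0.2249] d_tool [-0.0052 -0.0088  0.0489]
rot [-0.0004  0.0001 -0.0022] d after turn [-0.0051 -0.0088  0.0489]
top bulb [235.453  220.6887] mouth [223.5051 232.9855] tcp [213.9714 245.9412]
side bulb [330.0854 187.6549] mouth [315.0663 161.9571] tcp [300.2765 135.7575]
```

View pics/m4.png

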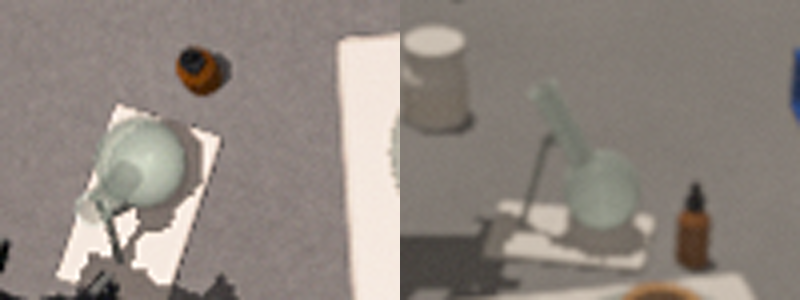

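The neck and mouth match the model to within 1 px: mouth seen at (315,162) in the side view against (315.1,162.0) predicted. I'll approach along the neck.

To row units: 0.02 m / 0.75 = 0.0267, 0.015 m / 0.75 = 0.02.

```bash
echo '[[[0,0,0],[-0.0035,-0.0059,0.0133],0.06],[[0,0,0],[-0.0033,-0.0059,0.02],0.06],[[0,0,0],[0,0,0.0267],0.06],[[0,0,0],[0,0,0.02],0.06],[[0,0,0],[0,0,0.0133],0.06],[[0,0,0],[0,0,0],0.06],[[0,0,0],[0,0,0],0.06],[[0,0,0],[0,0,0],0.06],[[0,0,0],[0,0,0],0.06]]' | python3 steer.py
python3 - <<'E'
from h import *
go(bulb+.067*n,G)
E
```

```text
clock: 11.9
ee_pos: [0.5469, 0.2761, 0.1625]
orientation: [0.042, 0.952, -0.162, 0.255]
ft_force: [-0.4, 0.8, 0.4]
opening: 0.0598
grip_force: 0.0
p [0.5469 0.2761 0.1625] d_tool [0.0005 0.0022 0.0632]
rot [-0.0031 -0.0001 -0.001 ] d after turn [0.0005 0.002  0.0632]
```

To row units: 0.016 m / 0.75 = 0.0213, 0.014 m / 0.75 = 0.0187.

```bash
echo '[[[0,0,0],[0.0007,0.0027,0.0173],0.06],[[0,0,0],[0,0,0.0213],0.06],[[0,0,0],[0,0,0.0187],0.06],[[0,0,0],[0,0,0.0133],0.06],[[0,0,0],[0,0,0.0093],0.06],[[0,0,0],[0,0,0.004],0.06],[[0,0,0],[0,0,0],0.06],[[0,0,0],[0,0,0],0.06],[[0,0,0],[0,0,0],0.06],[[0,0,0],[0,0,0],0.06]]' | python3 steer.py
python3 - <<'E'
from h import *
go(bulb+.067*n,G)
E
```

```text
clock: 12.73
ee_pos: [0.5762, 0.2638, 0.1078]
orientation: [0.042, 0.952, -0.162, 0.255]
ft_force: [0.1, -0.3, -0.2]
opening: 0.0604
grip_force: 0.0
p [0.5762 0.2638 0.1078] d_tool [ 0.0003  0.0002 -0.0001]
rot [-0.0027  0.     -0.0004] d after turn [ 0.0003  0.0002 -0.0001]
```

```bash
echo '[[[0,0,0],[0,0,0],0.045],[[0,0,0],[0,0,0],0.035],[[0,0,0],[0,0,0],0.028],[[0,0,0],[0,0,0],0.025],[[0,0,0],[0,0,0],0.022],[[0,0,0],[0,0,0],0.018],[[0,0,0],[0,0,0],0.01],[[0,0,0],[0,0,0],0.01],[[0,0,0],[0,0,0],0.01],[[0,0,0],[0,0,0],0.01]]' | python3 steer.py
```

```text
clock: 13.57
ee_pos: [0.577, 0.2651, 0.1082]
orientation: [0.041, 0.952, -0.162, 0.256]
ft_force: [3.5, 4.5, 2.0]
opening: 0.0206
grip_force: 58.5
```

To row units: -0.026 m / 0.75 = -0.0347, -0.0217 m / 0.75 = -0.0289.

```bash
echo '[[[0,0,0],[0.0033,0,-0.0057],0.01],[[0,0,0],[0.0067,0,-0.0116],0.01],[[0,0,0],[0.0133,0,-0.0231],0.01],[[0,0,0],[0.0167,0,-0.0289],0.01],[[0,0,0],[0.02,0,-0.0347],0.01],[[0,0,0],[0.0167,0,-0.0289],0.01],[[0,0,0],[0.0067,0,-0.0116],0.01],[[0,0,0],[0,0,0],0.01],[[0,0,0],[0,0,0],0.01],[[0,0,0],[0,0,0],0.01],[[0,0,0],[0,0,0],0.01]]' | python3 steer.py
python3 - <<'E'
from h import *
D=R.from_rotvec([np.pi,0,0]); p,r=tool()
up=R.align_vectors([[0,0,1]],[n])[0]
print('rot to upright',(r.inv()*up*r).as_rotvec())
for k in("top","side"):
    im=camrig.capture(k);cv2.imwrite(f"pics/{k}5.png",im[...,::-1]);print(k,proj(k,p),proj(k,p-.067*n))
a=cv2.imread("pics/top5.png")[180:255,200:300+0];b=cv2.imread("pics/side5.png")[110:200,280:400]
cv2.imwrite("pics/m5.png",np.hstack([cv2.resize(i,(400,300),interpolation=2) for i in(a,b)]))
E
```

```text
clock: 14.48
ee_pos: [0.5752, 0.2624, 0.2299]
orientation: [0.044, 0.953, -0.162, 0.254]
ft_force: [0.2, -0.9, -1.2]
opening: 0.0206
grip_force: 59.2
rot to upright [ 0.0006 -0.5236 -0.0007]
top [219.0516 220.9707] [227.8985 212.5608]
side [320.5413 134.9955] [330.9434 153.4237]
```

View pics/m5.png

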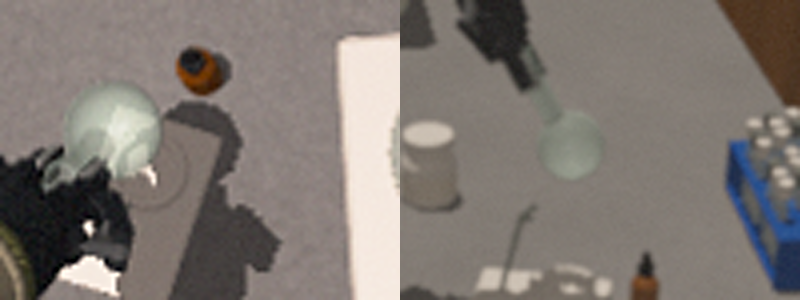

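The flask is held in line with the tool. The bulb is at (228.3,212) in the top view and (331.6,153.5) in the side view, both within 1 px of the prediction. Next I'll find the ring by colour in these pictures and turn the flask upright.

To row units: -0.02 m / 0.75 = -0.0267, -0.1048 rad / 3.1416 = -0.0334.

```bash
echo '[[[0,-0.0333,0],[0,0,0],0.01],[[0,-0.0333,0],[0,0,0],0.01],[[0,-0.0333,0],[0,0,0],0.01],[[0,-0.0333,0],[0,0,0],0.01],[[0,-0.0334,0],[0,0,0],0.01],[[0,0,0],[0,0,-0.0267],0.01],[[0,0,0],[0,0,0],0.01],[[0,0,0],[0,0,0],0.01],[[0,0,0],[0,0,0],0.01],[[0,0,0],[0,0,0],0.01]]' | python3 steer.py
python3 - <<'E'
from h import *
c={}
for k,(x,y,w,h) in [("top",(290,185,60,60)),("side",(320,190,60,60))]:
    im=cv2.imread(f"pics/{k}5.png")[y:y+h,x:x+w];hsv=cv2.cvtColor(im,cv2.COLOR_BGR2HSV)
    m=cv2.inRange(hsv,(3,100,60),(20,255,255));ct=max(cv2.findContours(m,0,2)[0],key=cv2.contourArea)
    (cx,cy),rad=cv2.minEnclosingCircle(ct);print(k,cv2.boundingRect(ct),cx+x,cy+y,rad,cv2.contourArea(ct))
print(at("top",(0,0),.08)[:0])
# synth: compare with the model ring silhouette
a=np.linspace(0,2*np.pi,72)
for k in("top","side"):
    P=np.array([proj(k,[.6065+.031*np.cos(t),.0198+.031*np.sin(t),z]) for t in a for z in(.068,.093)])
    print(k,P.min(0),P.max(0))
p,r=tool();go([.6065,.0198,.25]);print(np.degrees(np.arccos(-r.as_matrix()[2,2])))
E
```

```text
clock: 15.42
ee_pos: [0.575, 0.264, 0.2515]
orientation: [-0.001, 0.986, -0.167, -0.0]
ft_force: [-0.2, -0.3, -1.6]
opening: 0.0201
grip_force: 59.2
top (20, 19, 23, 24) 320.63580322265625 215.7469139099121 11.825961112976074 398.5
side (15, 20, 21, 19) 345.0 219.44444465637207 10.57668685913086 279.0
[]
top [308.7117 204.2822] [332.2365 228.9403]
side [333.6934 209.9862] [356.1038 229.5906]
p [0.575  0.264  0.2515] d_tool [0.1101 0.2202 0.0011]
0.08192742858521275
```

To row units: 0.029 m / 0.75 = 0.0387, 0.003 m / 0.75 = 0.004.

```bash
echo '[[[0,0,0],[0.008,0.016,0],0.01],[[0,0,0],[0.016,0.032,0],0.01],[[0,0,0],[0.0195,0.0387,0],0.01],[[0,0,0],[0.0195,0.0387,0],0.01],[[0,0,0],[0.0195,0.0387,0],0.01],[[0,0,0],[0.0195,0.0387,0],0.01],[[0,0,0],[0.0195,0.0387,0],0.01],[[0,0,0],[0.0133,0.0267,0],0.01],[[0,0,0],[0.008,0.016,0],0.01],[[0,0,0],[0.004,0.0093,0],0.01],[[0,0,0],[0,0,0],0.01],[[0,0,0],[0,0,0],0.01],[[0,0,0],[0,0,0],0.01],[[0,0,0],[0,0,0],0.01],[[0,0,0],[0,0,0],0.01]]' | python3 steer.py
python3 - <<'E'
from h import *
go([.607,.0193,.2]); print(status.state()['orientation'])
p,_=tool()
for k in("side","top"):
    im=camrig.capture(k)[...,::-1];cv2.imwrite(f"pics/{k}6.png",im);print(k,proj(k,p-[0,0,.067]),proj(k,[.607,.0193,.093]))
b=cv2.imread("pics/side6.png")[140:260,265:425]
cv2.imwrite("pics/m6.png",cv2.resize(b,(800,600),interpolation=2))
E
```

```text
clock: 16.67
ee_pos: [0.6071, 0.0208, 0.2517]
orientation: [-0.001, 0.986, -0.167, -0.0]
ft_force: [1.2, -0.4, -0.6]
opening: 0.0207
grip_force: 59.2
p [0.6071 0.0208 0.2517] d_tool [0.0005 0.0015 0.0517]
[-0.001   0.986  -0.1665 -0.0002]
side [346.7118 187.3536] [345.2565 216.0385]
top [319.2009 208.732 ] [320.6345 215.6025]
```

View pics/m6.png

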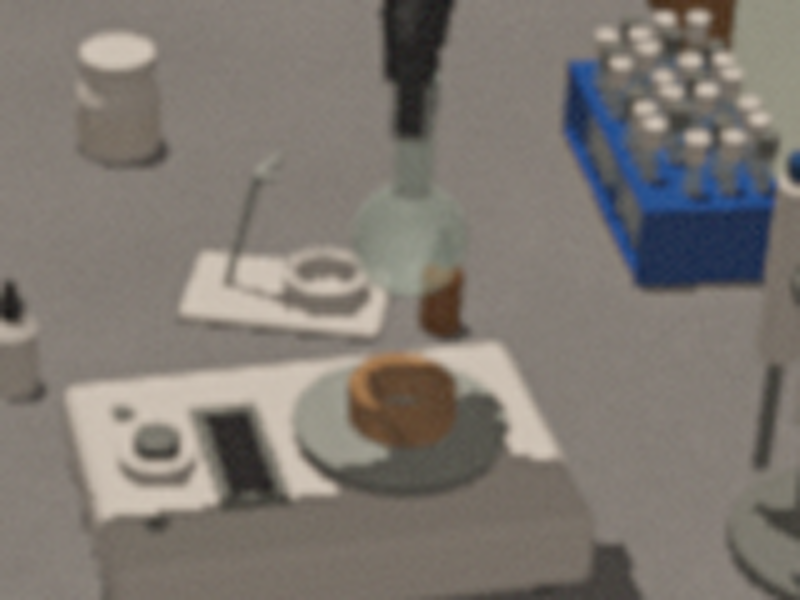

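The flask hangs upright. The bulb is at (347,187.4) and the ring top at (345.4,216.4), both matching the model. Next I'll lower to just above the seat.

To row units: 0.012 m / 0.75 = 0.016, 0.0015 m / 0.75 = 0.002.

```bash
echo '[[[0,0,0],[0.0007,0.002,0.0067],0.01],[[0,0,0],[0,0,0.0133],0.01],[[0,0,0],[0,0,0.016],0.01],[[0,0,0],[0,0,0.016],0.01],[[0,0,0],[0,0,0.0133],0.01],[[0,0,0],[0,0,0.008],0.01],[[0,0,0],[0,0,0.004],0.01],[[0,0,0],[0,0,0.002],0.01],[[0,0,0],[0,0,0],0.01],[[0,0,0],[0,0,0],0.01],[[0,0,0],[0,0,0],0.01],[[0,0,0],[0,0,0],0.01]]' | python3 steer.py; echo '[[[0,0,0],[0,0,0.0013],0.01],[[0,0,0],[0,0,0.0013],0.01],[[0,0,0],[0,0,0],0.01],[[0,0,0],[0,0,0],0.01]]' | python3 steer.py
```

```text
clock: 17.77
ee_pos: [0.6074, 0.0176, 0.193]
orientation: [-0.001, 0.986, -0.168, 0.0]
ft_force: [0.8, 0.3, -0.6]
opening: 0.0203
grip_force: 59.2
clock: 18.1
ee_pos: [0.6071, 0.0176, 0.1903]
orientation: [-0.001, 0.986, -0.168, -0.0]
ft_force: [-0.3, 0.2, -0.9]
opening: 0.0206
grip_force: 59.2
```

To row units: 0.001 m / 0.75 = 0.0013.

```bash
echo '[[[0,0,0],[0,0,0.0013],0.01],[[0,0,0],[0,0,0],0.01],[[0,0,0],[0,0,0],0.01],[[0,0,0],[0,0,0],0.01]]' | python3 steer.py
```

```text
clock: 18.43
ee_pos: [0.6071, 0.0176, 0.1893]
orientation: [-0.001, 0.986, -0.168, -0.0]
ft_force: [-0.7, -0.7, -0.3]
opening: 0.021
grip_force: 59.2
```

To row units: -0.0014 m / 0.75 = -0.0019, -0.0005 m / 0.75 = -0.0007.

```bash
echo '[[[0,0,0],[-0.0007,-0.0019,0.0013],0.01],[[0,0,0],[0,0,0.0013],0.01],[[0,0,0],[0,0,0],0.01],[[0,0,0],[0,0,0],0.01],[[0,0,0],[0,0,0],0.01]]' | python3 steer.py; for i in 1 2; do echo '[[[0,0,0],[0,0,0.0009],0.01],[[0,0,0],[0,0,0],0.01],[[0,0,0],[0,0,0],0.01],[[0,0,0],[0,0,0],0.01]]' | python3 steer.py|grep -E 'ee|ft'; done
```

```text
clock: 18.85
ee_pos: [0.6071, 0.0191, 0.1873]
orientation: [-0.001, 0.986, -0.168, -0.0]
ft_force: [0.2, 0.4, -0.3]
opening: 0.0205
grip_force: 59.2
ee_pos: [0.6071, 0.0191, 0.1867]
ft_force: [-0.6, -0.7, -0.6]
ee_pos: [0.6071, 0.0191, 0.186]
ft_force: [0.4, -0.4, -0.9]
```

To row units: 0.0007 m / 0.75 = 0.0009.

```bash
for i in 1 2; do echo '[[[0,0,0],[0,0,0.0009],0.01],[[0,0,0],[0,0,0],0.01],[[0,0,0],[0,0,0],0.01],[[0,0,0],[0,0,0],0.01]]' | python3 steer.py|grep -E 'ee|ft'; done
```

```text
ee_pos: [0.6071, 0.0191, 0.1853]
ft_force: [-0.3, 0.6, -0.9]
ee_pos: [0.6073, 0.0191, 0.1849]
ft_force: [-0.5, 0.3, 2.5]
```

To row units: 0.0004 m / 0.75 = 0.0005.

```bash
echo '[[[0,0,0],[0,0,0.0005],0.01],[[0,0,0],[0,0,0],0.01],[[0,0,0],[0,0,0],0.01],[[0,0,0],[0,0,0],0.01]]' | python3 steer.py|grep -E 'ee|ft'
```

```text
ee_pos: [0.6074, 0.0191, 0.1848]
ft_force: [-1.6, 1.3, 5.4]
```

The flask is seated with about 6 N. I'll ease up slightly, then open slowly.

The manual's scale: shifts go in shares of 750 mm and turns go in shares of pi rad. Converting my numbers, -0.02 m / 0.75 = -0.0267, -0.01 m / 0.75 = -0.0133.

```bash
echo '[[[0,0,0],[0,0,-0.0005],0.01],[[0,0,0],[0,0,0],0.01],[[0,0,0],[0,0,0],0.01],[[0,0,0],[0,0,0],0.022],[[0,0,0],[0,0,0],0.024],[[0,0,0],[0,0,0],0.027],[[0,0,0],[0,0,0],0.03],[[0,0,0],[0,0,0],0.04],[[0,0,0],[0,0,0],0.05],[[0,0,0],[0,0,0],0.06],[[0,0,0],[0,0,0],0.06],[[0,0,0],[0,0,0],0.06],[[0,0,0],[0,0,-0.0067],0.06],[[0,0,0],[0,0,-0.0133],0.06],[[0,0,0],[0,0,-0.0267],0.06],[[0,0,0],[0,0,-0.0267],0.06],[[0,0,0],[0,0,-0.0267],0.06],[[0,0,0],[0,0,-0.0133],0.06],[[0,0,0],[0,0,0],0.06],[[0,0,0],[0,0,0],0.06]]' | python3 steer.py
python3 - <<'E'
from h import *
out=[]
for k,(x,y) in [("top",(280,170)),("side",(305,150))]:
    im=camrig.capture(k)[...,::-1].copy();cv2.imwrite(f"pics/{k}7.png",im);out.append(cv2.resize(im[y:y+96,x:x+80],(400,480),interpolation=2))
    print(k,proj(k,[.607,.0193,.117]),proj(k,[.607,.0193,.217]))
cv2.imwrite("pics/m7.png",np.hstack(out))
E
```

```text
clock: 22.18
ee_pos: [0.6073, 0.0189, 0.2699]
orientation: [-0.001, 0.986, -0.168, 0.0]
ft_force: [0.6, 0.6, -0.9]
opening: 0.0598
grip_force: 0.0
top [320.4258 213.8854] [319.4811 206.1142]
side [345.6515 208.8026] [347.3763 177.1446]
```

View pics/m7.png

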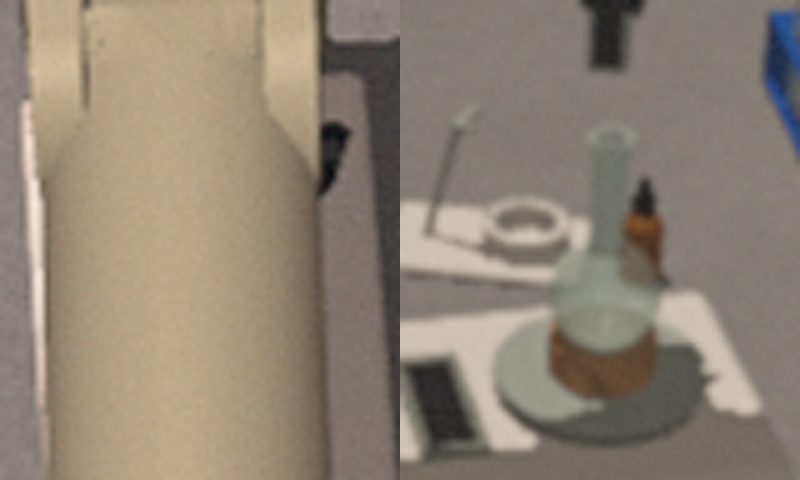

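In the side view the mouth is at (347.2,177.4) and the bulb at (345.8,209.6). The upright-flask prediction is (347.4,177.1) and (345.7,208.8), so the flask stands seated and upright, and the gripper is well clear. Handing in.

```bash
python3 -c "
from station import manip, camrig, workorder, status
print(workorder.job_done())"
```

```text
the job is handed in; nothing more can be done
None
```

I handed the job in at about 22 s with the ring on the middle of the pan, the tare key pressed fully down, and the flask standing upright in the ring; the hand-in gave no verdict, and the arm blocked the top view, so the final check is from the side camera only.

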